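# Set the slip valve two turns open and keep hold of it

### The job

Turn the slip valve with the upright crank handle clockwise (seen from above) until it is fully closed against its stop, then open it again by exactly two full turns counter-clockwise. Keep the crank handle gripped at that setting: the program finishes while still holding it, wheel at rest. Leave the smaller valve beside it, and everything else on the bench, as it is.

Things in the scene. Friction and masses are not known exactly. Their poses are not given: they have to be found in the camera images.
- handwheel (a joint): Slip valve opening, rad: 0 = closed on its solid stop; grows counter-clockwise seen from above (opening), 6.28 per turn, up to 3.5 turns. Starts 0.4 to 1.2 turns open. Dark cast wheel, 110 mm across the rim centre line, rim 12 mm thick, three spokes, vertical axis, constant height. Stiff: about 3 N at the crank turns it; stays where left.
- wheel_axis (a point): Fixed point on the vertical axis of the slip valve's wheel, at mid-thickness of its rim, 120 mm above the bench. Its x axis points along the valve's copper spout, away from the robot. At joint value 0 the crank handle stands in this direction from the axis, at joint value v it stands v rad counter-clockwise from it.
- crank: Upright black crank handle on the wheel's rim: round post 20 mm in diameter, 48 mm tall, 55 mm from the wheel axis. Origin: centre of its underside, 128 mm above the bench (2 mm above the rim's top); top at 176 mm. It spins freely about its own upright axis, so a gripper holding it can go round without turning. Nothing else within 100 mm of the wheel axis stands above the rim.
- valve: The bolted-down brass slip valve with the crank on its wheel; origin on the bench under the wheel axis, x along its spout (spout end 130 mm out, 68 mm up). It may stand left or right of the smaller valve.
- tap_rim (a point): Point on the rim of the smaller valve's wheel (72 mm across, no crank handle, 120 mm above the bench, same metals), 36 mm from its axis. To be left alone.
- tap: The bolted-down smaller valve; origin on the bench under its wheel axis. It stands at least 240 mm from the slip valve.
- mould: Loose white plaster mould block, 95 x 95 x 48 mm, under the slip valve's spout; origin under its centre.
- bowl: Small white bowl, 84 mm across, 40 mm tall, under the small valve's spout; origin under its centre.
- jar: Blue glaze jar, 64 mm across, 95 mm tall, on the left of the bench; origin under its centre.
- bat: Round plaster bat, 150 mm across, 22 mm thick, on the right; origin under its centre.
- scraper: Flat steel scraper, 50 x 75 x 6 mm, between the valves and the robot; origin under its centre.
- mug: Terracotta mug, 76 mm across, 85 mm tall, near the robot on the right; origin under its centre.
- brush: Brush lying beyond the valves, along the far edge; origin at its underside.
There are look-alikes about, which are no part of the job. Leave any pink look-alike of the valve alone.

How it is judged:
On the way:
1. the slip valve is closed onto its stop (within about 4 degrees) (value of joint handwheel below 0.07 rad), for 0.15 s.
At the end, for the whole second after the job is handed in: The slip valve's wheel is two full turns open from its stop (12.57 rad, within 0.25 rad, about 14 degrees), at rest (under 0.05 rad/s), with the crank handle gripped between the fingers (contact force above 10 N) (value of joint handwheel between 12.316 and 12.816 rad and velocity of joint handwheel between -0.05 and 0.05 rad/s and contact force between the fingers and crank above 10 N); the arm keeps its last pose, push and grip.
It fails at once if the smaller valve is turned (its rim moved more than 10 mm) (distance of tap_rim from where it was at the start of the episode above 0.01 m).
It fails at once if a loose thing on the bench is pushed more than 20 mm (distance of any of mould, bowl, jar, bat, scraper, mug, brush from where it was at the start of the episode above 0.02 m).
It also fails if it takes over 69 s, if anything falls off the work surface, if the arm or the gripper's body presses on something with over 40 N, if the wrist force passes 120 N, or if a joint passes its speed limit or range.

### The arm

A 7-joint arm with a two-finger parallel gripper is mounted at the origin on the work surface. World frame = base frame: x ahead of the robot, y to its left, z up, the work surface at z = 0. Lengths are in m, angles in rad, forces in N, time in s.
With the tool pointing down it reaches from about 0.4 to 0.85 m from the base axis. Payload 4.5 kg.
Tool frame: the origin (TCP) lies on the centre line of the jaws, within the pads' length; the fingertips stand 8 mm ahead of it and the grasp point (between the pads) lies 11 mm behind it; x points along the fingers, y is the direction in which the jaws open and shut, and the axes are right-handed (so a half turn about x gives the same grasp; the last joint's range is limited). The gripper opens to 85 mm and grips with 20 to 120 N. Pads are 22 mm wide; open, the fingers measure 114 mm over their backs; the gripper's body (76 mm by 85 mm) begins 54 mm behind the grasp point. The pads swing forward as they close: fully open they stand 13 mm farther back than shut.
Start: joints at [1.207, 0.689, -0.195, 1.565, 0.157, 0.902, -0.215], TCP at [0.242, -0.576, 0.239] pointing down, gripper open.
Joint ranges: [-3.01, 3.01], [-0.46, 2.08], [-1.47, 1.51], [0.13, 2.56], [-1, 4.14], [0.04, 2.09], [-2.66, 2.66]. Speed limits (rad/s): [2.57, 2.57, 3.14, 3.14, 3.14, 3.14, 3.14].

### API

Orientations are given as a unit quaternion [w, x, y, z].
In Python, from bench import get_obs, viewer, job gives the robot as it stands.
- The arm moves only by the tool apply_moves, never from a script. Its argument "increments" is a list of rows, each an object with "turn": the turn, a rotation vector about the tool's x, y, z in rad, a list of three; "linear": the shift along the tool's x, y, z in m, a list of three; "jaw": the closure, from 0 (fully open) to 1 (shut). In form: [{"turn": [ax, ay, az], "linear": [tx, ty, tz], "jaw": jaw}, ...]. A call has 1 to 8 rows; each row shifts and turns the commanded pose from where the row before left it, along the tool's axes as they then stand; what a row does not reach is not made up. A row lasts 1/8 s, in which the tool goes at most 62.5 mm and 10.7 degrees, less where a joint would pass 70% of its speed; a pose out of reach is approached as far as the arm can. A call is refused whole if a number of a shift passes 0.0625 or a number of a turn 0.188, either way. A call with a gripper value outside its range is refused whole. The fingers move at their own pace and stop on an object; the grip force is fixed at half the most. Time passes only in rows, so rows that do not move let the fingers close. It gives the time, the measured TCP pose, the force and the opening at its end, in the units of the state.
- get_obs(): the state, without advancing time (a new reading comes with each control period).
- viewer.read_camera(name): name is "scene" or "top"; returns a dict with "img" (420x560x3 uint8, red, green, blue), "intrinsics" (3x3 intrinsics, pixels), "world_from_camera" (4x4, takes a point from camera to world coordinates). Camera axes: x right, y down, z forward; pixel columns grow to the right and rows downward; lengths in m; the calibration is good to about 2 mm. A picture is of the moment at which its call begins. There is no depth.
- job.job_done(): hands the job in, once; it reports no verdict.
The state is a dict: "clock": time; "joint_positions": joint angles; "joint_velocities": joint speeds; "effort": joint torques, N m; "position": TCP position; "eef_rot": TCP orientation; "ft_force": force on the tool from outside, world axes, zero at the start; "torque": the same for the moment, N m; "finger_gap": finger opening in m.
Only numpy, scipy, OpenCV 4.12 (cv2) and the standard library are available. Lean on these libraries where they do the work, as an engineer would, in place of code of your own. Each camera call takes 0.05 s, during which the arm holds its last target. There are 200 camera calls.

## Working session

There is one attempt and no reset: what is moved stays moved. The work goes in short steps, Python scripts to look and compute and a tool call to move; the robot and the scene stay as the last step left them, time stands still between calls to the robot, and variables do not carry over. Pictures are saved under pics/ and viewed, about 8 in all and at most 12, crops included, and the job is handed in when it is done.

Besides the shell and the picture viewer there is one more tool, called after ">>>" in YAML: its name, and indented under it one key for each argument. apply_moves: Moves the arm, as the interface text tells. Its arguments: {"type":"object","properties":{"increments":{"type":"array","items":{"type":"object","properties":{"turn":{"type":"array","items":{"type":"number"}},"linear":{"type":"array","items":{"type":"number"}},"jaw":{"type":"number"}}}}},"required":["increments"]}

```bash
mkdir -p pics; python3 - <<'E'
from bench import get_obs, viewer
import cv2,numpy as np
o=get_obs(); print({k:np.round(v,3).tolist() for k,v in o.items()})
for n in("scene","top"):
    c=viewer.read_camera(n); cv2.imwrite(f"pics/{n}0.png",c["img"][:,:,::-1]); print(n,c["intrinsics"].tolist(),np.round(c["world_from_camera"],4).tolist())
E
```

```text
{'clock': 0.0, 'joint_positions': [1.207, 0.69, -0.195, 1.566, 0.157, 0.903, -0.215], 'joint_velocities': [-0.001, 0.001, -0.0, 0.001, -0.001, 0.0, -0.001], 'effort': [-0.0, -53.96, -1.267, -15.854, 0.009, 0.009, 0.0], 'position': [0.242, -0.576, 0.238], 'eef_rot': [-0.139, -0.693, -0.14, 0.693], 'ft_force': [0.522, -0.512, 0.262], 'torque': [0.023, 0.024, -0.016], 'finger_gap': 0.085}
scene [[444.4508659859295, 0.0, 283.3231634642701], [0.0, 444.4508659859295, 222.39683723471066], [0.0, 0.0, 1.0]] [[-0.4262, 0.5158, -0.7431, 1.7103], [0.9046, 0.2473, -0.3471, 0.6436], [0.0047, -0.8202, -0.572, 1.0207], [0.0, 0.0, 0.0, 1.0]]
top [[408.55484455249075, 0.0, 277.41275668914886], [0.0, 408.55484455249075, 207.90141751110434], [0.0, 0.0, 1.0]] [[-0.0062, -0.9848, 0.1734, 0.3043], [-0.9998, 0.009, 0.0151, 0.0836], [-0.0165, -0.1733, -0.9847, 1.546], [0.0, 0.0, 0.0, 1.0]]
```

View pics/scene0.png

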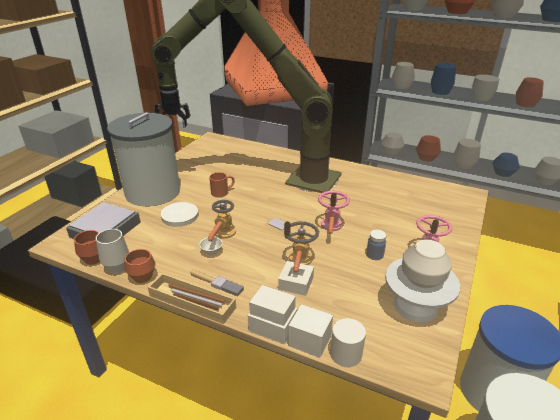

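View pics/top0.png

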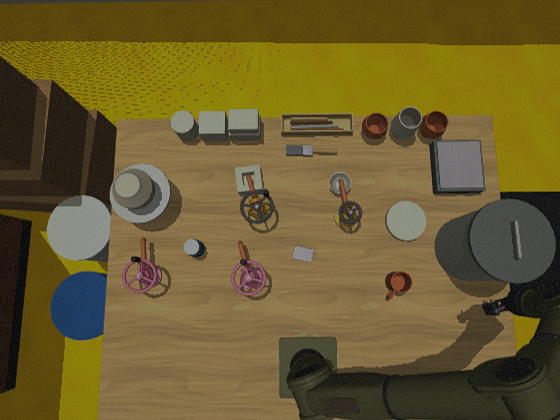

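Candidates in the top view: a dark wheel with a black crank at (257,207), which is the slip valve. The small dark tap is at (349,212), and the pink look-alikes are at (249,277) and (141,273). I'll check the first one in a close crop.

```bash
python3 - <<'E'
import cv2,numpy as np
a=cv2.imread("pics/top0.png")[155:245,215:305]; b=cv2.imread("pics/scene0.png")[205:295,255:345]
cv2.imwrite("pics/crop0.png",np.hstack([cv2.resize(x,(396,396),interpolation=cv2.INTER_CUBIC) for x in(a,b)]))
E
```

```text
(no output)
```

View pics/crop0.png

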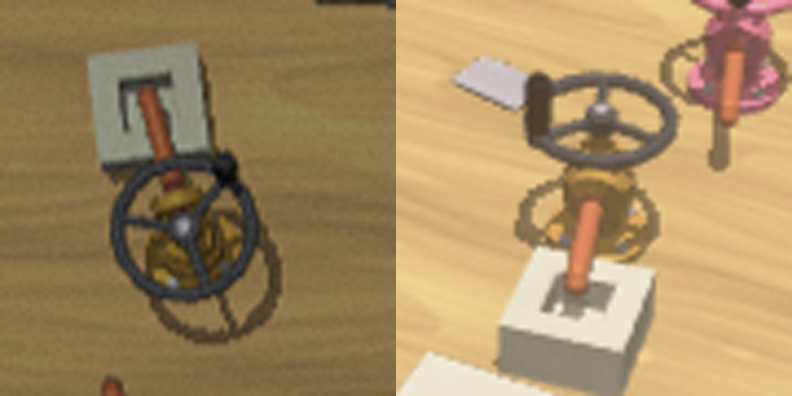

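The crop shows a dark wheel with its hub near top (257,206.5) and the crank's top at (266,192.5). The copper spout runs to about (248.6,175.5) over the mould. It matches the slip valve.

```bash
cat > h.py <<'E'
import numpy as np
from bench import get_obs, viewer
def px(cam,u,v,z):
    T=np.array(cam["world_from_camera"]);d=T[:3,:3]@np.linalg.solve(cam["intrinsics"],[u,v,1.])
    return T[:3,3]+d*(z-T[2,3])/d[2]
E
python3 - <<'E'
from h import *
t=viewer.read_camera("top");s=viewer.read_camera("scene")
p=lambda *a:print(a[0],np.round(px(*a[1:]),4))
p("axis top",t,257,206.6,.12);p("axis scene",s,302,232.2,.12)
p("crank top",t,266.1,192.5,.174);p("crank mid scene",s,287.3,230,.152);p("crank top scene",s,287.3,223,.174)
p("spout top",t,248.6,176,.075);p("spout scene",s,255+181/4.4,205+285/4.4,.068)
p("tap",t,349,212,.12)
o=get_obs()
from scipy.spatial.transform import Rotation as R
q=o["eef_rot"];print(R.from_quat(np.r_[q[1:],q[0]]).as_matrix().round(3))
E
```

```text
axis top [0.5608 0.1779 0.12  ]
axis scene [0.5658 0.1799 0.12  ]
crank top [0.6    0.1432 0.174 ]
crank mid scene [0.6162 0.1473 0.152 ]
crank top scene [0.6078 0.1432 0.174 ]
spout top [0.6846 0.2124 0.075 ]
spout scene [0.6982 0.2178 0.068 ]
tap [ 0.5385 -0.147   0.12  ]
[[-0.001  0.387 -0.922]
 [ 0.001 -0.922 -0.387]
 [-1.    -0.001  0.   ]]
```

Estimates: axis ≈ (0.563, 0.179), spout direction ≈ +16°, and crank at (0.604, 0.1435), so the valve is about 0.84 turn open. I'm starting the approach with the orientation held.

>>> apply_moves:
  increments:
    - {"linear":[0,-0.0327,-0.0383],"turn":[0,0,0],"jaw":0}
    - {"linear":[0,-0.0327,-0.0383],"turn":[0,0,0],"jaw":0}
    - {"linear":[0,-0.0327,-0.0383],"turn":[0,0,0],"jaw":0}
    - {"linear":[0,-0.0327,-0.0383],"turn":[0,0,0],"jaw":0}
    - {"linear":[0,-0.0327,-0.0383],"turn":[0,0,0],"jaw":0}
    - {"linear":[0,-0.0327,-0.0383],"turn":[0,0,0],"jaw":0}
    - {"linear":[0,-0.0327,-0.0383],"turn":[0,0,0],"jaw":0}
    - {"linear":[0,-0.0327,-0.0383],"turn":[0,0,0],"jaw":0}

```text
clock: 1.2
position: [0.4239, -0.2149, 0.2394]
eef_rot: [0.14, 0.693, 0.14, -0.693]
ft_force: [1.3, -0.1, -0.5]
finger_gap: 0.0856
```

>>> apply_moves:
  increments:
    - {"linear":[0,-0.0327,-0.0383],"turn":[0,0,0],"jaw":0}
    - {"linear":[0,-0.0327,-0.0383],"turn":[0,0,0],"jaw":0}
    - {"linear":[0,-0.0327,-0.0383],"turn":[0,0,0],"jaw":0}
    - {"linear":[0,-0.0327,-0.0383],"turn":[0,0,0],"jaw":0}
    - {"linear":[0,-0.0327,-0.0383],"turn":[0,0,0],"jaw":0}
    - {"linear":[0,-0.0327,-0.0383],"turn":[0,0,0],"jaw":0}
    - {"linear":[0,-0.0327,-0.0383],"turn":[0,0,0],"jaw":0}
    - {"linear":[0,-0.0327,-0.0383],"turn":[0,0,0],"jaw":0}

```text
clock: 2.2
position: [0.6049, 0.145, 0.2391]
eef_rot: [-0.14, -0.693, -0.14, 0.693]
ft_force: [-0.1, -0.8, 0.6]
finger_gap: 0.0853
```

```bash
python3 - <<'E'
from h import *
import cv2
o=get_obs();print(o["joint_positions"],o["position"])
im=[]
for n,(u,v) in(("top",(262,197)),("scene",(295,225))):
    i=viewer.read_camera(n)["img"][v-45:v+45,u-45:u+45,::-1]; im.append(cv2.resize(i,(396,396),interpolation=cv2.INTER_CUBIC))
cv2.imwrite("pics/c1.png",np.hstack(im))
E
```

```text
[-0.25116221  0.68183504 -0.10495022  1.57769889  0.08564886  0.88682098
 -1.55988846] [0.60489698 0.14500653 0.2391275 ]
```

View pics/c1.png

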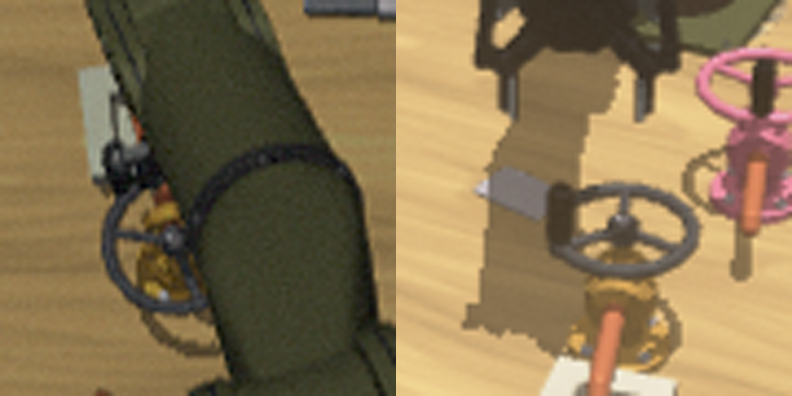

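The gripper is right above the crank. In the scene crop the crank's top is at about (288.4,222.7), and the fingertips straddle it. I'll do a quick numeric check of the depth along the pads.

```bash
python3 - <<'E'
from h import *
s=viewer.read_camera("scene")
for u,v,z in((288.4,222.7,.176),(288.6,229.5,.152),(250+161/4.4+16.0,180+116/4.4,.244)): print(px(s,u,v,z).round(4))
# fingertip midpoint: tips (510,116),(642,116) in crop
print(px(s,250+(113+247)/2/4.4,180+116/4.4,.243).round(4))
E
```

```text
[0.6073 0.1469 0.176 ]
[0.6117 0.15   0.152 ]
[0.5928 0.1897 0.244 ]
[0.6077 0.1552 0.243 ]
```

>>> apply_moves:
  increments:
    - {"linear":[0.0233,0,0],"turn":[0,0,0],"jaw":0}
    - {"linear":[0.0233,0,0],"turn":[0,0,0],"jaw":0}
    - {"linear":[0.0233,0,0],"turn":[0,0,0],"jaw":0}
    - {"linear":[0.0233,0,0],"turn":[0,0,0],"jaw":0}
    - {"linear":[0,0,0],"turn":[0,0,0],"jaw":1}
    - {"linear":[0,0,0],"turn":[0,0,0],"jaw":1}
    - {"linear":[0,0,0],"turn":[0,0,0],"jaw":1}
    - {"linear":[0,0,0],"turn":[0,0,0],"jaw":1}

```text
clock: 3.35
position: [0.6058, 0.1429, 0.1475]
eef_rot: [0.14, 0.694, 0.139, -0.692]
ft_force: [2.2, -2.7, 3.2]
finger_gap: 0.0183
```

>>> apply_moves:
  increments:
    - {"linear":[0,0,0],"turn":[0,0,0],"jaw":1}
    - {"linear":[0,0,0],"turn":[0,0,0],"jaw":1}
    - {"linear":[0,0,0],"turn":[0,0,0],"jaw":1}
    - {"linear":[0,0,0],"turn":[0,0,0],"jaw":1}

```text
clock: 3.85
position: [0.6057, 0.1429, 0.1474]
eef_rot: [0.14, 0.694, 0.139, -0.692]
ft_force: [0.9, -1.0, 6.6]
finger_gap: 0.0186
```

```bash
python3 - <<'E'
from h import *
import cv2
o=get_obs();print(o["position"],o["ft_force"],o["torque"])
i=viewer.read_camera("scene")["img"][170:270,240:365,::-1];cv2.imwrite("pics/c2.png",cv2.resize(i,(625,500),interpolation=cv2.INTER_CUBIC))
E
```

```text
[0.60573918 0.14292037 0.1474303 ] [ 0.87888769 -0.95617854  6.58376656] [-0.41694329 -0.1660598   0.00117062]
```

View pics/c2.png

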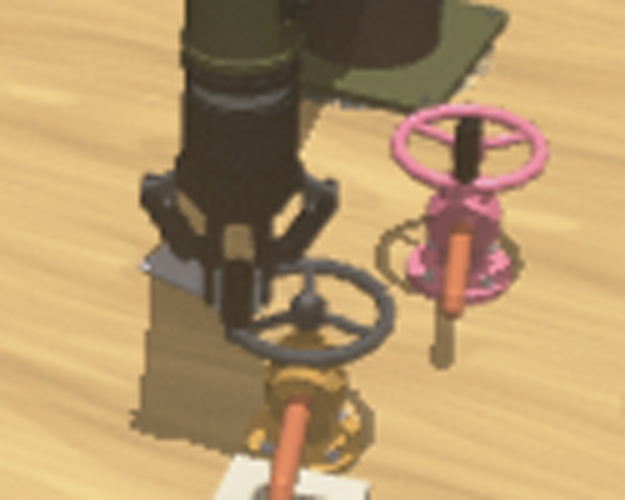

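Gripped, but the 18.6 mm gap is under the 20 mm post, and the post looks to stand in front (+x) of the pads. I'll check how far off-centre it is, from the bottom of the post and from a circle fit.

```bash
python3 - <<'E'
from h import *
s=viewer.read_camera("scene")
T=np.array(s["world_from_camera"]);K=np.array(s["intrinsics"])
def proj(p): c=T[:3,:3].T@(np.array(p)-T[:3,3]);u=K@c;return u[:2]/u[2]
for u,v in((287.4,237),(288,235.7)): print(px(s,u,v,.128).round(4))
# predicted crop pixels (x5) for crank at angle a on circle, bottom/top centre, and the TCP-column
for nm,(x,y) in {"tcp":(.6057,.1429),"+8":(.6131,.146),"+14":(.6186,.1483)}.items():
    print(nm,[((proj((x,y,z))-[240,170])*5).round(0) for z in(.128,.176)])
for nm,(x,y) in {"axis":(.563,.179)}.items(): print(nm,((proj((x,y,.12))-[240,170])*5).round(0))
E
```

```text
[0.6222 0.1507 0.128 ]
[0.6147 0.1494 0.128 ]
tcp [array([237., 319.]), array([237., 261.])]
+8 [array([236., 326.]), array([237., 268.])]
+14 [array([236., 331.]), array([237., 273.])]
axis [310. 309.]
```

>>> apply_moves:
  increments:
    - {"linear":[0,0,0],"turn":[0,0,0],"jaw":0.6}
    - {"linear":[0,0,0],"turn":[0,0,0],"jaw":0.6}
    - {"linear":[0,0,-0.005],"turn":[0,0,0],"jaw":0.6}
    - {"linear":[0,0,0],"turn":[0,0,0],"jaw":1}
    - {"linear":[0,0,0],"turn":[0,0,0],"jaw":1}
    - {"linear":[0,0,0],"turn":[0,0,0],"jaw":1}
    - {"linear":[0,0,0],"turn":[0,0,0],"jaw":1}
    - {"linear":[0,0,0],"turn":[0,0,0],"jaw":1}

```text
clock: 4.95
position: [0.6101, 0.1453, 0.1463]
eef_rot: [0.14, 0.694, 0.139, -0.692]
ft_force: [4.9, -0.6, -0.8]
finger_gap: 0.0182
```

The gap is unchanged after a 5 mm shift, so the post sits on the pad flats both times and the grip is good. Next I'll compute the circular path in tool axes.

```bash
cat >> h.py <<'E'
from scipy.spatial.transform import Rotation as R
def arc(a0,step,n,r=.055,c=(.563,.179)):
    q=get_obs()["eef_rot"];M=R.from_quat(np.r_[q[1:],q[0]]).as_matrix()
    a=np.radians(a0+step*np.arange(n+1));P=np.c_[r*np.cos(a),r*np.sin(a),0*a]
    for k,d in enumerate(np.diff(P,axis=0)@M): print(k,np.round(d,4).tolist())
E
python3 -c "
from h import *
arc(-38.5,-15,24)"
```

```text
0 [-0.0, 0.0052, 0.0134]
1 [-0.0, 0.0016, 0.0143]
2 [-0.0, -0.0022, 0.0142]
3 [-0.0, -0.0058, 0.0131]
4 [-0.0, -0.009, 0.0112]
5 [-0.0, -0.0116, 0.0085]
6 [-0.0, -0.0134, 0.0052]
7 [-0.0, -0.0143, 0.0016]
8 [-0.0, -0.0142, -0.0022]
9 [0.0, -0.0131, -0.0058]
10 [0.0, -0.0112, -0.009]
11 [0.0, -0.0085, -0.0116]
12 [0.0, -0.0052, -0.0134]
13 [0.0, -0.0016, -0.0143]
14 [0.0, 0.0022, -0.0142]
15 [0.0, 0.0058, -0.0131]
16 [0.0, 0.009, -0.0112]
17 [0.0, 0.0116, -0.0085]
18 [0.0, 0.0134, -0.0052]
19 [0.0, 0.0143, -0.0016]
20 [0.0, 0.0142, 0.0022]
21 [-0.0, 0.0131, 0.0058]
22 [-0.0, 0.0112, 0.009]
23 [-0.0, 0.0085, 0.0116]
```

>>> apply_moves:
  increments:
    - {"linear":[0,0.0052,0.0134],"turn":[0,0,0],"jaw":1}
    - {"linear":[0,0.0016,0.0143],"turn":[0,0,0],"jaw":1}
    - {"linear":[0,-0.0022,0.0142],"turn":[0,0,0],"jaw":1}
    - {"linear":[0,-0.0058,0.0131],"turn":[0,0,0],"jaw":1}

```text
clock: 5.45
position: [0.5576, 0.1239, 0.1463]
eef_rot: [-0.14, -0.693, -0.139, 0.693]
ft_force: [3.9, -1.5, 1.9]
finger_gap: 0.0183
```

>>> apply_moves:
  increments:
    - {"linear":[0,-0.009,0.0112],"turn":[0,0,0],"jaw":1}
    - {"linear":[0,-0.0116,0.0085],"turn":[0,0,0],"jaw":1}
    - {"linear":[0,-0.0134,0.0052],"turn":[0,0,0],"jaw":1}
    - {"linear":[0,-0.0143,0.0016],"turn":[0,0,0],"jaw":1}

```text
clock: 5.95
position: [0.514, 0.1602, 0.1462]
eef_rot: [-0.14, -0.693, -0.14, 0.693]
ft_force: [3.5, -1.9, 1.9]
finger_gap: 0.0185
```

>>> apply_moves:
  increments:
    - {"linear":[0,-0.0142,-0.0022],"turn":[0,0,0],"jaw":1}
    - {"linear":[0,-0.0131,-0.0058],"turn":[0,0,0],"jaw":1}
    - {"linear":[0,-0.0112,-0.009],"turn":[0,0,0],"jaw":1}
    - {"linear":[0,-0.0085,-0.0116],"turn":[0,0,0],"jaw":1}

```text
clock: 6.45
position: [0.5237, 0.2136, 0.1462]
eef_rot: [0.14, 0.693, 0.139, -0.693]
ft_force: [5.0, -8.2, 3.5]
finger_gap: 0.0183
```

>>> apply_moves:
  increments:
    - {"linear":[0,-0.0052,-0.0134],"turn":[0,0,0],"jaw":1}
    - {"linear":[0,-0.0016,-0.0143],"turn":[0,0,0],"jaw":1}
    - {"linear":[0,0.0022,-0.0142],"turn":[0,0,0],"jaw":1}
    - {"linear":[0,0.0058,-0.0131],"turn":[0,0,0],"jaw":1}

```text
clock: 6.95
position: [0.5725, 0.233, 0.1461]
eef_rot: [-0.141, -0.691, -0.139, 0.695]
ft_force: [-3.6, -7.2, 11.4]
finger_gap: 0.0184
```

>>> apply_moves:
  increments:
    - {"linear":[0,0.009,-0.0112],"turn":[0,0,0],"jaw":1}
    - {"linear":[0,0.0116,-0.0085],"turn":[0,0,0],"jaw":1}
    - {"linear":[0,0.0134,-0.0052],"turn":[0,0,0],"jaw":1}

```text
clock: 7.32
position: [0.6076, 0.2145, 0.1462]
eef_rot: [-0.14, -0.691, -0.141, 0.695]
ft_force: [-6.1, -0.3, 11.2]
finger_gap: 0.0188
```

```bash
python3 - <<'E'
from h import *
from scipy.optimize import least_squares
o=get_obs();p=o["position"];print(p,o["ft_force"])
P=np.array([[.6101,.1453],[.5576,.1239],[.514,.1602],[.5237,.2136],p[:2]])
c=least_squares(lambda c:np.hypot(*(P-c).T)-.055,[.563,.179]);print(c.x,c.fun)
print(np.degrees(np.arctan2(*(P-c.x).T[::-1])))
arc(36.5,-5,10)
E
```

```text
[0.60757019 0.21449633 0.14615201] [-6.11588419 -0.27487533 11.17394206]
[0.56600703 0.17831209] [8.16482014e-05 5.77286963e-05 7.06719083e-05 9.19368793e-05
 1.07126225e-04]
[ -36.82193259  -98.78312777 -160.79869897  140.16881965   41.04232875]
0 [-0.0, 0.0047, -0.0009]
1 [-0.0, 0.0048, -0.0005]
2 [-0.0, 0.0048, -0.0001]
3 [-0.0, 0.0048, 0.0003]
4 [-0.0, 0.0047, 0.0007]
5 [-0.0, 0.0047, 0.0012]
6 [-0.0, 0.0045, 0.0016]
7 [-0.0, 0.0044, 0.0019]
8 [-0.0, 0.0042, 0.0023]
9 [0.0, 0.004, 0.0027]
```

The circle fit leaves about 0.1 mm, and the crank now stands at 41°. I'll creep on to the stop near 16°.

>>> apply_moves:
  increments:
    - {"linear":[0,0.0047,-0.0009],"turn":[0,0,0],"jaw":1}
    - {"linear":[0,0.0048,-0.0005],"turn":[0,0,0],"jaw":1}
    - {"linear":[0,0.0048,-0.0001],"turn":[0,0,0],"jaw":1}
    - {"linear":[0,0.0048,0.0003],"turn":[0,0,0],"jaw":1}

```text
clock: 7.82
position: [0.6168, 0.1995, 0.1462]
eef_rot: [-0.139, -0.692, -0.142, 0.694]
ft_force: [-1.6, 1.9, 6.3]
finger_gap: 0.0182
```

>>> apply_moves:
  increments:
    - {"linear":[0,0.0047,0.0007],"turn":[0,0,0],"jaw":1}
    - {"linear":[0,0.0047,0.0012],"turn":[0,0,0],"jaw":1}

```text
clock: 8.07
position: [0.6191, 0.1929, 0.1463]
eef_rot: [-0.138, -0.693, -0.144, 0.693]
ft_force: [-3.0, 10.5, 3.6]
finger_gap: 0.0184
```

>>> apply_moves:
  increments:
    - {"linear":[0,0.0022,0.0008],"turn":[0,0,0],"jaw":1}
    - {"linear":[0,0,0],"turn":[0,0,0],"jaw":1}

```text
clock: 8.32
position: [0.6191, 0.1929, 0.1463]
eef_rot: [0.138, 0.693, 0.146, -0.692]
ft_force: [-1.8, 10.2, 3.8]
finger_gap: 0.0185
```

It stopped at 15.4° with about 10 N of reaction, which matches the stop expected at 16°. I'll push a little more to confirm.

>>> apply_moves:
  increments:
    - {"linear":[0,0.003,0.0012],"turn":[0,0,0],"jaw":1}
    - {"linear":[0,0.003,0.0012],"turn":[0,0,0],"jaw":1}
    - {"linear":[0,0,0],"turn":[0,0,0],"jaw":1}
    - {"linear":[0,0,0],"turn":[0,0,0],"jaw":1}

```text
clock: 8.82
position: [0.6191, 0.1926, 0.1464]
eef_rot: [0.136, 0.694, 0.15, -0.691]
ft_force: [-0.2, 18.8, -0.3]
finger_gap: 0.019
```

```bash
python3 - <<'E'
from h import *
o=get_obs();p=o["position"][:2]-[.566,.1783];print(o["position"],o["ft_force"],o["eef_rot"],np.degrees(np.arctan2(p[1],p[0])),np.hypot(*p))
print(o["joint_positions"])
arc(15.4,15,24)
E
```

```text
[0.6190965  0.1926348  0.14635924] [-0.2444356  18.78664256 -0.3376352 ] [ 0.1364512   0.69382044  0.14955612 -0.69110581] 15.10831240686229 0.05499750281434402
[-0.31023888  0.82704187 -0.10018415  1.57985719  0.08397482  0.73194353
 -1.60376345]
0 [0.0003, -0.0144, -0.0001]
1 [0.0002, -0.0139, 0.0036]
2 [0.0002, -0.0125, 0.0071]
3 [0.0001, -0.0102, 0.0101]
4 [0.0, -0.0073, 0.0124]
5 [-0.0, -0.0038, 0.0138]
6 [-0.0001, -0.0001, 0.0144]
7 [-0.0002, 0.0036, 0.0139]
8 [-0.0002, 0.0071, 0.0125]
9 [-0.0003, 0.0101, 0.0102]
10 [-0.0003, 0.0124, 0.0073]
11 [-0.0003, 0.0138, 0.0038]
12 [-0.0003, 0.0144, 0.0001]
13 [-0.0002, 0.0139, -0.0036]
14 [-0.0002, 0.0125, -0.0071]
15 [-0.0001, 0.0102, -0.0101]
16 [-0.0, 0.0073, -0.0124]
17 [0.0, 0.0038, -0.0138]
18 [0.0001, 0.0001, -0.0144]
19 [0.0002, -0.0036, -0.0139]
20 [0.0002, -0.0071, -0.0125]
21 [0.0003, -0.0101, -0.0102]
22 [0.0003, -0.0124, -0.0073]
23 [0.0003, -0.0138, -0.0038]
```

The stop is confirmed: 18.8 N with no further motion, at about 15.2°. Now I'll back out the overdrive and open counter-clockwise by two turns, checking the angle as I go.

>>> apply_moves:
  increments:
    - {"linear":[0,-0.0082,-0.0032],"turn":[0,0,0],"jaw":1}
    - {"linear":[0,-0.0144,-0.0001],"turn":[0,0,0],"jaw":1}
    - {"linear":[0,-0.0139,0.0036],"turn":[0,0,0],"jaw":1}
    - {"linear":[0,-0.0125,0.0071],"turn":[0,0,0],"jaw":1}
    - {"linear":[0,-0.0102,0.0101],"turn":[0,0,0],"jaw":1}
    - {"linear":[0,-0.0073,0.0124],"turn":[0,0,0],"jaw":1}
    - {"linear":[0,-0.0038,0.0138],"turn":[0,0,0],"jaw":1}

```text
clock: 9.7
position: [0.5528, 0.2314, 0.1463]
eef_rot: [0.139, 0.694, 0.144, -0.692]
ft_force: [2.1, 5.5, 2.5]
finger_gap: 0.0183
```

```bash
cat > st.py <<'E'
from h import *
o=get_obs();p=o["position"][:2]-[.566,.1783];print(o["position"],o["ft_force"],o["eef_rot"],"ang",np.degrees(np.arctan2(p[1],p[0])),np.hypot(*p),o["finger_gap"])
E
python3 st.py
```

```text
[0.55284476 0.23144372 0.14628909] [2.11127548 5.5300925  2.4504643 ] [ 0.13852814  0.69412129  0.14359406 -0.69165478] ang 103.90355636600837 0.05474774090793098 0.01832574849320034
```

>>> apply_moves:
  increments:
    - {"linear":[0,-0.0001,0.0144],"turn":[0,0,0],"jaw":1}
    - {"linear":[0,0.0036,0.0139],"turn":[0,0,0],"jaw":1}
    - {"linear":[0,0.0071,0.0125],"turn":[0,0,0],"jaw":1}
    - {"linear":[0,0.0101,0.0102],"turn":[0,0,0],"jaw":1}
    - {"linear":[0,0.0124,0.0073],"turn":[0,0,0],"jaw":1}
    - {"linear":[0,0.0138,0.0038],"turn":[0,0,0],"jaw":1}

```text
clock: 10.45
position: [0.5143, 0.1594, 0.1462]
eef_rot: [0.14, 0.694, 0.141, -0.693]
ft_force: [2.7, 4.4, 1.4]
finger_gap: 0.0187
```

>>> apply_moves:
  increments:
    - {"linear":[0,0.0144,0.0001],"turn":[0,0,0],"jaw":1}
    - {"linear":[0,0.0139,-0.0036],"turn":[0,0,0],"jaw":1}
    - {"linear":[0,0.0125,-0.0071],"turn":[0,0,0],"jaw":1}
    - {"linear":[0,0.0102,-0.0101],"turn":[0,0,0],"jaw":1}
    - {"linear":[0,0.0073,-0.0124],"turn":[0,0,0],"jaw":1}
    - {"linear":[0,0.0038,-0.0138],"turn":[0,0,0],"jaw":1}

```text
clock: 11.2
position: [0.5798, 0.1245, 0.1462]
eef_rot: [-0.138, -0.692, -0.144, 0.694]
ft_force: [-7.0, 13.7, 8.1]
finger_gap: 0.0184
```

>>> apply_moves:
  increments:
    - {"linear":[0,0.0001,-0.0144],"turn":[0,0,0],"jaw":1}
    - {"linear":[0,-0.0036,-0.0139],"turn":[0,0,0],"jaw":1}
    - {"linear":[0,-0.0071,-0.0125],"turn":[0,0,0],"jaw":1}
    - {"linear":[0,-0.0101,-0.0102],"turn":[0,0,0],"jaw":1}
    - {"linear":[0,-0.0124,-0.0073],"turn":[0,0,0],"jaw":1}
    - {"linear":[0,-0.0138,-0.0038],"turn":[0,0,0],"jaw":1}

```text
clock: 11.95
position: [0.6209, 0.1826, 0.1462]
eef_rot: [-0.14, -0.693, -0.137, 0.694]
ft_force: [-0.4, -3.6, 6.6]
finger_gap: 0.0185
```

```bash
python3 st.py
```

```text
[0.62088632 0.18264459 0.14621945] [-0.41517905 -3.55177349  6.61908718] [-0.14025917 -0.69272072 -0.1373931   0.69396578] ang 4.5258726566556104 0.055058004488916804 0.018490916080126096
```

One turn is nearly done, with the crank at 4.5° and lagging about 11°. Starting the second turn.

>>> apply_moves:
  increments:
    - {"linear":[0,-0.0144,-0.0001],"turn":[0,0,0],"jaw":1}
    - {"linear":[0,-0.0139,0.0036],"turn":[0,0,0],"jaw":1}
    - {"linear":[0,-0.0125,0.0071],"turn":[0,0,0],"jaw":1}
    - {"linear":[0,-0.0102,0.0101],"turn":[0,0,0],"jaw":1}
    - {"linear":[0,-0.0073,0.0124],"turn":[0,0,0],"jaw":1}
    - {"linear":[0,-0.0038,0.0138],"turn":[0,0,0],"jaw":1}

```text
clock: 12.7
position: [0.5539, 0.2315, 0.1463]
eef_rot: [0.138, 0.695, 0.144, -0.691]
ft_force: [1.1, 10.7, 1.4]
finger_gap: 0.0179
```

>>> apply_moves:
  increments:
    - {"linear":[0,-0.0001,0.0144],"turn":[0,0,0],"jaw":1}
    - {"linear":[0,0.0036,0.0139],"turn":[0,0,0],"jaw":1}
    - {"linear":[0,0.0071,0.0125],"turn":[0,0,0],"jaw":1}
    - {"linear":[0,0.0101,0.0102],"turn":[0,0,0],"jaw":1}
    - {"linear":[0,0.0124,0.0073],"turn":[0,0,0],"jaw":1}
    - {"linear":[0,0.0138,0.0038],"turn":[0,0,0],"jaw":1}

```text
clock: 13.45
position: [0.5148, 0.158, 0.1462]
eef_rot: [0.139, 0.694, 0.14, -0.693]
ft_force: [4.1, 4.0, -0.1]
finger_gap: 0.0182
```

>>> apply_moves:
  increments:
    - {"linear":[0,0.0144,0.0001],"turn":[0,0,0],"jaw":1}
    - {"linear":[0,0.0139,-0.0036],"turn":[0,0,0],"jaw":1}
    - {"linear":[0,0.0125,-0.0071],"turn":[0,0,0],"jaw":1}
    - {"linear":[0,0.0102,-0.0101],"turn":[0,0,0],"jaw":1}
    - {"linear":[0,0.0073,-0.0124],"turn":[0,0,0],"jaw":1}
    - {"linear":[0,0.0038,-0.0138],"turn":[0,0,0],"jaw":1}

```text
clock: 14.2
position: [0.5798, 0.1245, 0.1462]
eef_rot: [-0.138, -0.692, -0.144, 0.694]
ft_force: [-6.5, 13.9, 8.4]
finger_gap: 0.0184
```

>>> apply_moves:
  increments:
    - {"linear":[0,0.0001,-0.0144],"turn":[0,0,0],"jaw":1}
    - {"linear":[0,-0.0036,-0.0139],"turn":[0,0,0],"jaw":1}
    - {"linear":[0,-0.0071,-0.0125],"turn":[0,0,0],"jaw":1}
    - {"linear":[0,-0.0101,-0.0102],"turn":[0,0,0],"jaw":1}
    - {"linear":[0,0,0],"turn":[0,0,0],"jaw":1}

```text
clock: 14.82
position: [0.618, 0.1594, 0.1462]
eef_rot: [-0.139, -0.691, -0.141, 0.695]
ft_force: [-5.2, 4.7, 10.1]
finger_gap: 0.0187
```

```bash
python3 st.py; python3 -c "
from h import *
arc(-25,5,10)"
```

```text
[0.61797905 0.15938282 0.14615383] [-5.19839614  4.65836459 10.10397518] [-0.13932825 -0.69119225 -0.14117138  0.69491838] ang -19.9983996802503 0.05531438886106777 0.018672369613321797
0 [-0.0, -0.0034, -0.0034]
1 [-0.0, -0.0037, -0.0031]
2 [0.0, -0.0039, -0.0028]
3 [0.0, -0.0041, -0.0024]
4 [0.0, -0.0043, -0.0021]
5 [0.0, -0.0045, -0.0017]
6 [0.0, -0.0046, -0.0013]
7 [0.0, -0.0047, -0.0009]
8 [0.0, -0.0048, -0.0004]
9 [0.0, -0.0048, -0.0]
```

Need +35° more (from −20° to 15.2°).

>>> apply_moves:
  increments:
    - {"linear":[0,-0.0037,-0.0031],"turn":[0,0,0],"jaw":1}
    - {"linear":[0,-0.0039,-0.0028],"turn":[0,0,0],"jaw":1}
    - {"linear":[0,-0.0041,-0.0024],"turn":[0,0,0],"jaw":1}
    - {"linear":[0,-0.0043,-0.0021],"turn":[0,0,0],"jaw":1}
    - {"linear":[0,-0.0045,-0.0017],"turn":[0,0,0],"jaw":1}
    - {"linear":[0,-0.0046,-0.0013],"turn":[0,0,0],"jaw":1}
    - {"linear":[0,0,0],"turn":[0,0,0],"jaw":1}
    - {"linear":[0,0,0],"turn":[0,0,0],"jaw":1}

```text
clock: 15.82
position: [0.621, 0.1829, 0.1462]
eef_rot: [-0.14, -0.691, -0.138, 0.696]
ft_force: [-5.1, -1.0, 11.4]
finger_gap: 0.0182
```

```bash
python3 st.py
```

```text
[0.62104295 0.18294113 0.14615011] [-5.14369352 -1.03296369 11.4216091 ] [-0.14007248 -0.69104553 -0.13819338  0.69551303] ang 4.81968271455272 0.05523826652913054 0.018180343203235368
```

Now at 4.8°. 10.4° more.

>>> apply_moves:
  increments:
    - {"linear":[0,-0.0048,-0.0004],"turn":[0,0,0],"jaw":1}
    - {"linear":[0,-0.0048,0],"turn":[0,0,0],"jaw":1}
    - {"linear":[0,0,0],"turn":[0,0,0],"jaw":1}
    - {"linear":[0,0,0],"turn":[0,0,0],"jaw":1}

```text
clock: 16.32
position: [0.6194, 0.1917, 0.1462]
eef_rot: [-0.14, -0.692, -0.138, 0.694]
ft_force: [-1.3, -1.4, 9.1]
finger_gap: 0.0184
```

```bash
python3 st.py; python3 - <<'E'
from h import *
import cv2
print(get_obs()["joint_velocities"])
cv2.imwrite("pics/s3.png",viewer.read_camera("scene")["img"][:,:,::-1])
E
```

```text
[0.61944289 0.19171395 0.14616674] [-1.31905948 -1.44563151  9.14531453] [-0.14012303 -0.69228398 -0.13788114  0.69433221] ang 14.089939472462419 0.055100607191569714 0.01843186470737884
[ 0.00092129  0.00032013  0.00091017  0.0006801   0.00107905 -0.00069396
 -0.00048498]
```

View pics/s3.png

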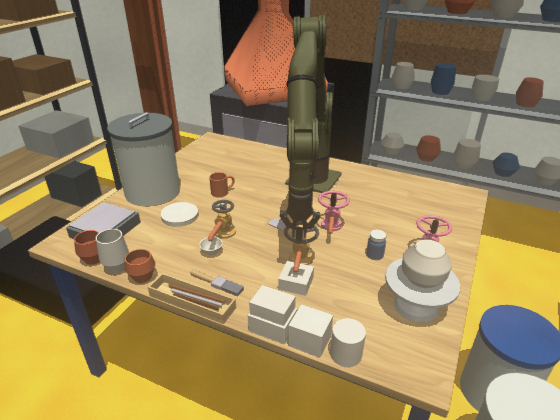

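The scene shows the crank gripped above the spout at about (300,230), with the tap, mould, bowl and the rest where they were. The angle is within about 1° of two full turns and the arm is at rest, so I'm handing in.

```bash
python3 -c "
from bench import job
print(job.job_done())"
```

```text
the job is handed in; nothing more can be done
None
```

I closed the slip valve clockwise onto its stop, opened it two full turns counter-clockwise, and handed the job in at about 16 s with the crank still gripped. The system reported no verdict.

- **Stop:** the crank stopped at 15.2° and held there under 18.8 N without moving further. That agrees with the spout direction, estimated at 16°.
- **Final setting:** the crank stands at 14.1°, two turns on, so about 1° short of exact against an allowance of about 14°. I followed the turn count through the measured positions on the way.
- **Grip and rest:** the finger gap stayed steady at about 18.4 mm and the arm joints were at rest.
- **Disagreement:** the gap reads less than the 20 mm post. It did not change when I regripped 5 mm over, so I took it as a measuring offset or soft pads. I never measured the grip force on the crank itself.
- **Rest of the bench:** the last picture showed the smaller valve and the loose things where they were at the start. I checked this by eye only.

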